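# Load a wooden tablet in the seal press and hold the seal down

### The job

Lay the long wooden tablet flat on the bed of the hand press and slide it lengthwise between the rails under the raised seal, fully home against the end stop. Then push the press's round knob down until the black ring on its stem is level with the top of the steel sleeve, and finish while still holding it there, so that the seal stays pressed on the tablet. Leave the short tablet and the other things on the table where they are.

Things in the scene. Friction and masses are not known exactly. Their poses are not given: they have to be found in the camera images.
- long_tablet: long tablet: plain light wooden bar 150 x 45 x 18 mm (x, y, z), about 80 g, loose, lying flat on the table to the left or right of the press. Origin at the centre of its underside, x along its length. Either end may go in first. The other loose light wooden tablet, just as wide and thick, is only 95 mm long: not wanted.
- press: grey hand press, fixed. Origin: centre of underside; its +x runs from its open front (robot side) to its column; mm in this frame here and below. Flat bed 100 wide, top z = 20, x = -115 to 120, clear in front of the rails. An arm 44 wide, z = 86 to 110, overhangs from the column (60 wide, x = 96 to 118) forward to x = 30; the 28 mm wide steel sleeve stands on it at x = 50, y = 0
- rail_mouth (a point): on the bed (press x = 10, y = 0, z = 20 mm) where the two steel rails begin: inner faces 48 mm apart, 10 mm thick, 12 mm high, from here to x = 85; flared entrances reach forward to x = -9 (mouth about 68 mm wide). Steel end stop: face at x = 85, 14 mm high
- seat (a point): point on the press bed (press frame x = 10, y = 0, z = 20 mm) where the long tablet's origin is when it is fully home against the end stop and centred between the rails; axes as the press
- sleeve_top (a point): centre of the top of the steel sleeve, 125 mm above the table, at press x = 50 mm, y = 0
- knob_top (a point): centre of the flat top of the black round knob (42 mm across, 22 mm high, flat part about 30 mm across). Raised, it is 180 mm above the table, straight above sleeve_top. It goes straight down with its stem.
- knob: knob, stem and ring; slides straight down, springs back up. Origin 55 mm under the knob's top, at the sleeve's top when raised. Travel 28 mm. Ring (4 mm high) is level with the sleeve's top at 21 mm of travel (knob top 34 mm over the sleeve's top). Force 2.5 N to start, plus 0.2 N/mm; with the tablet in, the seal meets it at 13 mm, adding 2.6 N, then 0.5 N/mm (about 13 N at 21 mm)
- seal: square dark wooden seal 26 x 26 x 20 mm under the stem, over press x = 50 mm, y = 0; origin at the centre of its lower face, 51 mm above the table when raised, so 31 mm over the bed. It carries a cushion spring: pressed on something it gives up to 18 mm upward relative to the stem.
- short_tablet: short tablet, light wood, 95 x 45 x 18 mm, loose: leave it. Origin at the centre of its underside, x along its length
- ink_bottle: black ink bottle, 60 mm across, 150 mm tall; origin under its centre: leave it
- paperweight: blue bar 200 x 24 x 16 mm; origin under its centre, x along it: leave it
- inkstone: black stone tray 130 x 85 x 24 mm; origin under its centre: leave it
- ink_dish: white bowl 84 mm across, 32 mm high; origin under its centre: leave it
- water_pot: small white pot with blue lid, 44 mm across, 45 mm high; origin under its centre: leave it

How it is judged:
On the way, in this order (a step that is already met when the one before it is completed fails the run):
1. the long tablet lies flat on the bed between the rails, home against the stop, with the knob still up (x of long_tablet in the frame of seat between -0.005 and 0.003 m and y of long_tablet in the frame of seat between -0.004 and 0.004 m and z of long_tablet in the frame of seat between -0.003 and 0.003 m and angle between the x axis of long_tablet and the x axis of seat, either way round below 0.06 rad and z of knob_top in the frame of sleeve_top above 0.05 m), for 0.2 s.
2. the knob is held down with the ring level with the sleeve's top, the seal on the tablet (x of long_tablet in the frame of seat between -0.005 and 0.003 m and y of long_tablet in the frame of seat between -0.004 and 0.004 m and z of long_tablet in the frame of seat between -0.003 and 0.003 m and angle between the x axis of long_tablet and the x axis of seat, either way round below 0.06 rad and z of knob_top in the frame of sleeve_top between 0.03 and 0.038 m and contact force between seal and long_tablet above 2.5 N and contact force between any of the fingers, the arm and knob above 3 N), for 0.5 s.
At the end, for the whole second after the job is handed in: Robot pushes the knob (over 3 N), knob still at 17 to 25 mm travel (ring level within 4 mm), seal on the long tablet with over 2.5 N; tablet flat on the bed, at most 5 mm short of home (3 mm past), within 4 mm sideways and 0.06 rad (all of step 2 and linear speed of knob below 0.01 m/s); the arm keeps its last pose, push and grip.
It fails at once if the short tablet or another loose thing is moved more than 20 mm (distance of any of short_tablet, ink_bottle, paperweight, inkstone, ink_dish, water_pot from where it was at the start of the episode above 0.02 m).
It also fails if it takes over 64 s, if anything falls off the work surface, if the arm or the gripper's body presses on something with over 40 N, if the wrist force passes 120 N, or if a joint passes its speed limit or range.

### The arm

A 7-joint arm with a two-finger parallel gripper is mounted at the origin on the work surface. World frame = base frame: x ahead of the robot, y to its left, z up, the work surface at z = 0. Lengths are in m, angles in rad, forces in N, time in s.
With the tool pointing down it reaches from about 0.4 to 0.85 m from the base axis. Payload 4.5 kg.
Tool frame: the origin (TCP) lies on the centre line of the jaws, within the pads' length; the fingertips stand 22 mm ahead of it and the grasp point (between the pads) lies 3 mm ahead of it; z points along the fingers, y is the direction in which the jaws open and shut (so a half turn about z gives the same grasp; the last joint's range is limited). The gripper opens to 88 mm and grips with 3 to 60 N. Pads are 18 mm wide; open, the fingers measure 123 mm over their backs; the gripper's body (75 mm by 187 mm) begins 45 mm behind the grasp point.
Start: joints at [-1.134, 0.689, -0.195, 1.565, 0.157, 0.902, -0.215], TCP at [0.245, 0.575, 0.261] pointing down, gripper open.
Joint ranges: [-3.01, 3.01], [-0.46, 2.08], [-1.47, 1.51], [0.13, 2.56], [-1, 4.14], [0.04, 2.09], [-2.66, 2.66]. Speed limits (rad/s): [2.57, 2.57, 3.14, 3.14, 3.14, 3.14, 3.14].

### API

Orientations are given as a 3x3 rotation matrix whose columns are the frame's x, y, z axes.
In Python, from workcell import readout, imaging, r gives the robot as it stands.
- The arm moves only by the tool play_rows, never from a script. Its argument "series" is a list that holds one entry, the list of rows, each a list of 7 numbers: the turn, a rotation vector about the tool's x, y, z in rad, then the shift along the tool's x, y, z in mm, then the opening, from 0 (shut) to 1 (fully open). A call has 1 to 10 rows; each row is the pose to reach, as a shift and turn from the pose commanded when the call began, along the tool's axes at that moment; what a row does not reach only later rows make up. A row lasts 1/10 s, in which the tool goes at most 50 mm and 8.59 degrees, less where a joint would pass 70% of its speed; a pose out of reach is approached as far as the arm can. A call with a gripper value outside its range is refused whole. The fingers move at their own pace and stop on an object; "squeeze" is the grip in N (left out, the last holds). Time passes only in rows, so rows that repeat a pose let the fingers close. It gives the time, the measured TCP pose, the force and the opening at its end, in the units of the state.
- readout.read_state(): the state, without advancing time (a new reading comes with each control period).
- imaging.read_camera(name): name is "side" or "top" or "wrist"; returns (picture, depth): 400x640x3 uint8, red, green, blue; 400x640 float32, m along the optical axis (not along the pixel's ray), 0 where there is no reading.
- imaging.camera_info(name): a dict with "fx", "fy", "cx", "cy" (pixels), "pose" (4x4, takes a point from camera to world coordinates); the wrist camera has in their place "T_tool_cam" (4x4, takes a point from camera to tool coordinates, whose origin is the TCP and whose axes are the flange's). Camera axes: x right, y down, z forward; pixel columns grow to the right and rows downward; lengths in m; the calibration is good to about 2 mm. A picture is of the moment at which its call begins: read the wrist's pose just before it. camera_info takes no time and is no camera call.
- r.finish_job(): hands the job in, once; it reports no verdict.
Trained networks look in the newest picture that a camera, given by its name, has taken for a name from the list of things; names that differ only in an ending like _2 or _b are one class to them, and where a whole thing is asked for, a point or a joint stands for the part that bears it (a point fixed in the world has none). Each returns a list of dicts, best first, with "conf" (0 to 1); they miss things now and then, are a little off and sometimes report something else, mostly with a low value. They report only what shows in the picture. A call takes as long as a camera call.
- imaging.recognise(camera, label): "point" ([x, y, z] in m, in world coordinates, good to about 4 mm: the middle of the surface that is visible of it).
The state is a dict: "t": time; "joint_positions": joint angles; "joint_vel": joint speeds; "tau": joint torques, N m; "tcp_pos": TCP position; "ee_rot": TCP orientation; "wrist_force": force on the tool from outside, world axes, zero at the start; "torque": the same for the moment, N m; "finger_gap": opening from 0.0 (shut) to 1.0 (fully open).
Only numpy, scipy, OpenCV 4.12 (cv2) and the standard library are available. Lean on these libraries where they do the work, as an engineer would, in place of code of your own. Each camera call takes 0.05 s, during which the arm holds its last target.

## Working session

There is one attempt and no reset: what is moved stays moved. The work goes in short steps, Python scripts to look and compute and a tool call to move; the robot and the scene stay as the last step left them, time stands still between calls to the robot, and variables do not carry over. Pictures are saved under pics/ and viewed, and the job is handed in when it is done.

Besides the shell and the picture viewer there is one more tool, called after "Call:" by a JSON object that holds its "fn" and its "kwargs", one argument or row to a line. play_rows: Moves the arm, as the interface text tells. Its arguments: {"type":"object","properties":{"series":{"type":"array"},"squeeze":{"type":"number"}},"required":["series"]}

```bash
ls; mkdir -p pics; cat > h.py <<'E'
import numpy as np, cv2
from workcell import readout, imaging, r
def snap(c,fn):
    s=readout.read_state(); p,d=imaging.read_camera(c)
    cv2.imwrite('pics/'+fn+'.png',cv2.cvtColor(p,cv2.COLOR_RGB2BGR)); np.save('pics/'+fn+'_d.npy',d)
    i=imaging.camera_info(c)
    if 'pose' in i: T=np.array(i['pose'])
    else:
        W=np.eye(4);W[:3,:3]=s['ee_rot'];W[:3,3]=s['tcp_pos'];T=W@np.array(i['T_tool_cam'])
    np.savez('pics/'+fn+'_c.npz',T=T,k=[i['fx'],i['fy'],i['cx'],i['cy']])
    return p,d
def cloud(fn):
    d=np.load('pics/'+fn+'_d.npy');z=np.load('pics/'+fn+'_c.npz');fx,fy,cx,cy=z['k'];T=z['T']
    v,u=np.mgrid[:400,:640]
    P=np.stack([(u-cx)/fx*d,(v-cy)/fy*d,d],-1)@T[:3,:3].T+T[:3,3]
    P[d==0]=np.nan
    return P
E
python3 - <<'E'
from h import *
np.set_printoptions(precision=4,suppress=True)
for c in ['top','side']: snap(c,c+'0')
for n in ['long_tablet','short_tablet','press','knob_top','sleeve_top','ink_bottle','paperweight','inkstone','ink_dish','water_pot']:
    print(n,[(np.round(x['point'],3),round(x['conf'],2)) for x in imaging.recognise('top',n)][:3])
s=readout.read_state();print(s)
print(imaging.camera_info('wrist'))
E
```

```text
pics
long_tablet [(array([ 0.512, -0.278,  0.018]), 0.67), (array([ 0.708, -0.311,  0.02 ]), 0.44)]
short_tablet [(array([0.503, 0.259, 0.019]), 0.97)]
press [(array([0.575, 0.052, 0.018]), 0.83)]
knob_top [(array([0.621, 0.052, 0.178]), 0.5)]
sleeve_top [(array([0.576, 0.053, 0.016]), 0.74)]
ink_bottle [(array([0.706, 0.322, 0.098]), 0.76)]
paperweight [(array([ 0.772, -0.025,  0.019]), 0.61), (array([ 0.371, -0.113,  0.048]), 0.54)]
inkstone [(array([ 0.709, -0.31 ,  0.017]), 0.75)]
ink_dish [(array([0.372, 0.102, 0.021]), 0.91)]
water_pot [(array([ 0.374, -0.115,  0.042]), 0.72), (array([0.576, 0.048, 0.02 ]), 0.41)]
{'t': 0.6, 'joint_positions': array([-1.1342,  0.6891, -0.1946,  1.5653,  0.1573,  0.9025, -0.2151]), 'joint_vel': array([ 0.0002,  0.0004, -0.0006, -0.0009,  0.0002, -0.    ,  0.0001]), 'tau': array([  0.0009, -52.7259,  -1.2665, -15.368 ,  -0.052 ,  -0.0005,
         0.    ]), 'tcp_pos': array([0.2449, 0.575 , 0.2607]), 'ee_rot': array([[-0.92  ,  0.3919, -0.    ],
       [ 0.3919,  0.92  ,  0.0001],
       [ 0.    ,  0.    , -1.    ]]), 'wrist_force': array([-0.458 ,  0.0195,  0.748 ]), 'torque': array([-0.037 , -0.0212, -0.0048]), 'finger_gap': 1.0019343710737327}
{'fx': 287.6419221909823, 'fy': 287.6419221909823, 'cx': 315.2589628813571, 'cy': 197.5954075040419, 'T_tool_cam': array([[ 0.0014, -0.955 , -0.2965,  0.0762],
       [ 1.    ,  0.0014,  0.0002,  0.0001],
       [ 0.0002, -0.2965,  0.955 , -0.1241],
       [ 0.    ,  0.    ,  0.    ,  1.    ]])}
```

View pics/top0.png

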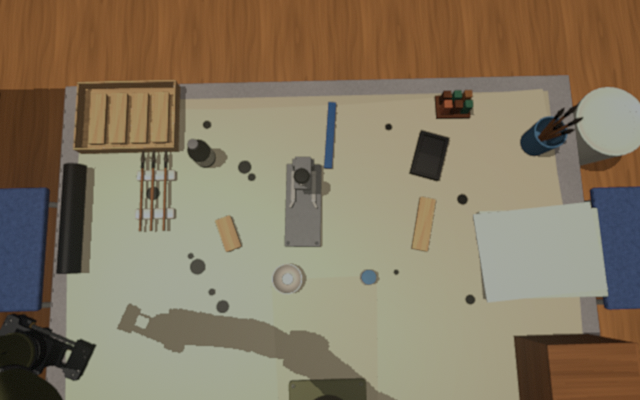

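View pics/side0.png

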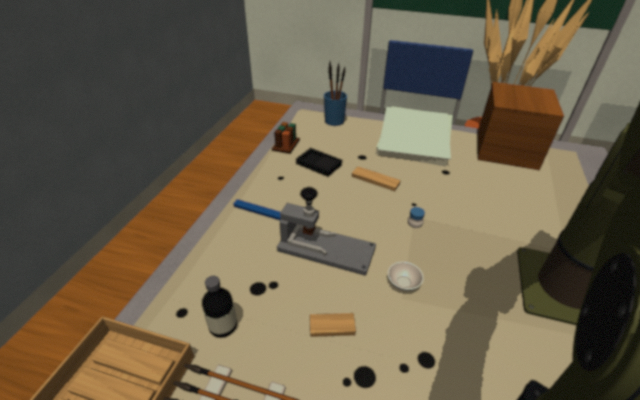

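The top view shows the long tablet at about (424,224) on the right, the short one at (228,233), and the press at (303,205) with its open front toward the robot. Next I'll measure the tablet and press from depth.

```bash
python3 - <<'E'
from h import *
np.set_printoptions(precision=4,suppress=True)
P=cloud('top0');im=cv2.imread('pics/top0.png')
print('table z',np.nanmedian(P[240:270,380:410,2]), 'mm/px',P[240,401]-P[240,400])
def box(u0,u1,v0,v1,lo,hi):
    m=np.zeros((400,640),bool);m[v0:v1,u0:u1]=1
    m&=(P[...,2]>lo)&(P[...,2]<hi)
    Q=P[m];r_=cv2.minAreaRect((Q[:,:2]*1000).astype(np.float32));
    c=Q.mean(0);w,V=np.linalg.eigh(np.cov(Q[:,:2].T))
    print(len(Q),'rect',r_,'mean',c,'dir',np.degrees(np.arctan2(V[1,1],V[0,1])))
    return Q
box(405,445,190,260,.01,.03)
box(275,330,195,255,.012,.026)
Q=box(285,320,160,195,.165,.2)
print(np.median(Q,0))
# arm/column
box(285,320,140,200,.08,.118)
b=im.copy()
cv2.imwrite('pics/crop.png',cv2.resize(im[140:260,260:460],None,fx=4,fy=4,interpolation=cv2.INTER_CUBIC))
E
```

```text
table z 0.0012531965220252683 mm/px [-0.0005 -0.0019  0.0054]
880 rect ((522.1071166992188, -285.8406066894531), (46.944618225097656, 178.7512664794922), 77.39799499511719) mean [ 0.5095 -0.2824  0.0182] dir 167.09341193174245
1710 rect ((527.4483642578125, 54.758880615234375), (99.80298614501953, 144.16331481933594), 87.2777099609375) mean [0.5246 0.0543 0.0202] dir 177.57533072758505
211 rect ((620.0165405273438, 50.39252471923828), (37.66867446899414, 39.21928787231445), 88.85363006591797) mean [0.6192 0.0502 0.1792] dir 161.72535221827553
[0.6187 0.0495 0.1793]
391 rect ((644.3397216796875, 49.15595626831055), (59.750579833984375, 88.86841583251953), 88.70635986328125) mean [0.6521 0.0478 0.1063] dir 177.10966871810456
```

View pics/crop.png

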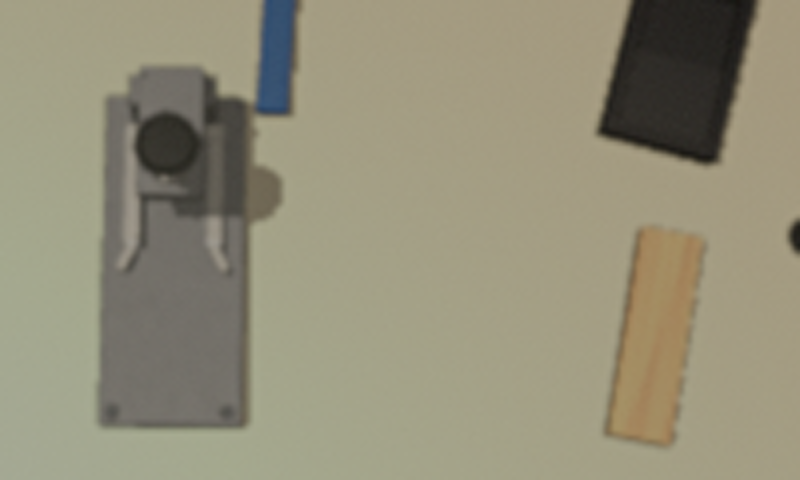

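```bash
cat >> h.py <<'E'
from scipy.spatial.transform import Rotation as Ro
np.set_printoptions(precision=4,suppress=True)
def Rt(deg):  # tool down, tool x at heading deg
    a=np.radians(deg);x=np.array([np.cos(a),np.sin(a),0]);z=np.array([0,0,-1.]);return np.stack([x,np.cross(z,x),z],1)
def rel(p,deg,p0=None,R0=None):
    s=readout.read_state();R0=s['ee_rot'] if R0 is None else R0;p0=s['tcp_pos'] if p0 is None else p0
    print('turn',Ro.from_matrix(np.array(R0).T@Rt(deg)).as_rotvec(),'shift mm',1000*np.array(R0).T@(np.array(p)-p0))
E
python3 - <<'E'
from h import *
rel([.46,.12,.30],167); rel([.5,-.275,.28],167)
E
```

```text
turn [ 0.     -0.     -0.1758] shift mm [-376.1856 -334.3098  -39.2901]
turn [ 0.     -0.     -0.1758] shift mm [-567.8029 -682.029   -19.3108]
```

Call:
{"fn": "play_rows", "kwargs": {
  "series": [
    [[0,0,-0.04,-38,-34,-10,1],[0,0,-0.08,-75,-67,-20,1],[0,0,-0.12,-113,-100,-30,1],[0,0,-0.15,-150,-134,-39,1],[0,0,-0.176,-188,-167,-39,1],[0,0,-0.176,-226,-200,-39,1],[0,0,-0.176,-263,-234,-39,1],[0,0,-0.176,-301,-267,-39,1],[0,0,-0.176,-338,-301,-39,1],[0,0,-0.176,-376,-334,-39,1]]
  ]
}}

```text
t: 1.6
tcp_pos: [0.4577, 0.1244, 0.3]
ee_rot: [[-0.974, 0.225, 0.001], [0.225, 0.974, 0.0], [-0.001, 0.0, -1.0]]
wrist_force: [0.2, 1.0, -0.0]
finger_gap: 0.999
```

```bash
python3 - <<'E'
from h import *
s=readout.read_state();print(s['t'],s['tcp_pos'],s['joint_positions'])
rel([.5,-.275,.24],167)
E
```

```text
1.6 [0.4577 0.1244 0.3   ] [-0.1663  0.4461 -0.2906  1.9508  0.1789  0.7683  0.785 ]
turn [0.0005 0.0007 0.0003] shift mm [-130.9199 -379.7326   59.9502]
```

```bash
python3 - <<'E'
from h import *
s=readout.read_state();print(s['joint_vel']);snap('wrist','w0');s=readout.read_state();print(s['tcp_pos'])
E
```

```text
[ 1.038   0.0942  0.0159 -0.1925  0.0034  0.0814  1.0621]
[0.4615 0.1141 0.2997]
```

View pics/w0.png

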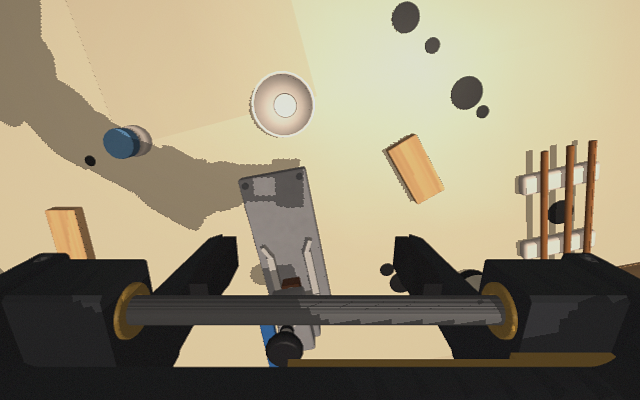

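Call:
{"fn": "play_rows", "kwargs": {
  "series": [
    [[0,0,0,-13,-38,6,1],[0,0,0,-26,-76,12,1],[0,0,0,-39,-114,18,1],[0,0,0,-52,-152,24,1],[0,0,0,-65,-190,30,1],[0,0,0,-78,-228,36,1],[0,0,0,-91,-266,42,1],[0,0,0,-104,-304,48,1],[0,0,0,-118,-342,54,1],[0,0,0,-131,-375,60,1]]
  ]
}}

```text
t: 2.65
tcp_pos: [0.5004, -0.2708, 0.2395]
ee_rot: [[-0.974, 0.226, 0.0], [0.226, 0.974, -0.001], [-0.0, -0.001, -1.0]]
wrist_force: [0.2, 0.0, -0.3]
finger_gap: 0.997
```

Call:
{"fn": "play_rows", "kwargs": {
  "series": [
    [[0,0,0,0,0,0,1],[0,0,0,0,0,0,1],[0,0,0,0,0,0,1]]
  ]
}}

```text
t: 2.95
tcp_pos: [0.5007, -0.2667, 0.2398]
ee_rot: [[-0.975, 0.223, 0.0], [0.223, 0.975, 0.001], [0.0, 0.001, -1.0]]
wrist_force: [0.1, -0.1, -0.3]
finger_gap: 1.0
```

```bash
python3 - <<'E'
from h import *
snap('wrist','w1');s=readout.read_state();print(s['tcp_pos'],s['t'])
print([(x['point'],x['conf']) for x in imaging.recognise('wrist','long_tablet')])
E
```

```text
[ 0.5008 -0.2666  0.24  ] 3.0
[([0.5003, -0.2805, 0.0175], 0.64)]
```

View pics/w1.png

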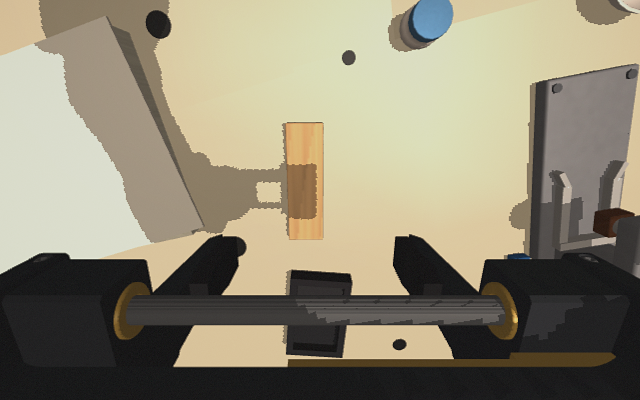

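The wrist view shows the long tablet whole, from (286,123) to (324,240) and nearly aligned with the tool. The press is partly visible on the right.

```bash
python3 - <<'E'
from h import *
P=cloud('w1')
m=np.zeros((400,640),bool);m[112:252,275:335]=1
m&=(P[...,2]>.011)&(P[...,2]<.03)
Q=P[m];print(len(Q),np.median(Q[:,2]))
m=cv2.erode(m.astype(np.uint8),np.ones((3,3)))>0 if 0 else m
pts=(Q[:,:2]*1000).astype(np.float32);c=pts.mean(0);d=np.linalg.eigh(np.cov(pts.T))[1][:,1]
if d[0]>0:d=-d
n=np.array([-d[1],d[0]]);a=(pts-c)@d;b=(pts-c)@n
print(cv2.minAreaRect(pts));print('dir',np.degrees(np.arctan2(d[1],d[0])))
la,ha=np.percentile(a,[.5,99.5]);lb,hb=np.percentile(b,[.5,99.5]);print('ext',ha-la,hb-lb);cc=c+d*(la+ha)/2+n*(lb+hb)/2
print('center',c,cc)
# press bed edges
m=np.zeros((400,640),bool);m[60:170,525:640]=1;m&=(P[...,2]>.013)&(P[...,2]<.025)
Q=P[m];print('press z',np.median(Q[:,2]))
# left edge of bed = right edge in world (min y)
P0=cloud('w0')
def fit(P,v0,v1,u0,u1):
    m=np.zeros((400,640),bool);m[v0:v1,u0:u1]=1;m&=(P[...,2]>.013)&(P[...,2]<.025)
    Q=P[m][:,:2]
    # bins along x -> min/max y
    L=[];
    for x in np.arange(Q[:,0].min()+.008,Q[:,0].max(),.004):
        q=Q[abs(Q[:,0]-x)<.003]
        if len(q)>5:L.append((x,*np.percentile(q[:,1],[1,99]),q[:,1].ptp() if hasattr(q,'ptp') else 0))
    L=np.array(L);print(L[::3,:3]);
    for k in (1,2):
        f=np.polyfit(L[:,0],L[:,k],1);print('edge',k,np.degrees(np.arctan(f[0])),'y at .5',np.polyval(f,.5))
    print('front x',np.percentile(Q[:,0],.3))
fit(P0,160,232,230,320)
fit(P,60,170,525,640)
E
```

```text
4207 0.017994309748340986
((511.8880615234375, -282.2292785644531), (45.06010437011719, 150.0447540283203), 77.4666976928711)
dir 167.12148353817798
ext 148.2063512403172 44.373054990128736
center [ 506.8413 -281.0492] [ 511.8236 -282.295 ]
press z 0.019967677522798655
[[0.4631 0.0107 0.1078]
 [0.4751 0.0106 0.1075]
 [0.4871 0.0097 0.1063]
 [0.4991 0.009  0.1064]
 [0.5111 0.0088 0.1055]
 [0.5231 0.0079 0.1055]
 [0.5351 0.0081 0.1046]
 [0.5471 0.0441 0.105 ]
 [0.5591 0.094  0.1046]]
edge 1 27.0792694961755 y at .5 0.01386868912217043
edge 2 -2.0242546308856144 y at .5 0.10627938631236966
front x 0.45583411548632097
[[0.4625 0.0079 0.1054]
 [0.4745 0.0077 0.1054]
 [0.4865 0.0069 0.1049]
 [0.4985 0.0063 0.1047]
 [0.5105 0.006  0.104 ]
 [0.5225 0.0054 0.1034]
 [0.5345 0.0052 0.1031]
 [0.5465 0.0046 0.1026]
 [0.5585 0.0052 0.1032]
 [0.5705 0.0537 0.102 ]]
edge 1 7.986661192024951 y at .5 0.0071492909883000555
edge 2 -1.890219149450463 y at .5 0.10416144700929907
front x 0.4555759619405619
```

```bash
python3 - <<'E'
from h import *
rel([.4727,-.2738,.025],167.5)
E
```

```text
turn [ 0.0008  0.0002 -0.0059] shift mm [ 25.8805 -13.3356 215.0251]
```

Call:
{"fn": "play_rows", "kwargs": {
  "series": [
    [[0,0,-0.006,10,-5,40,1],[0,0,-0.006,26,-13.3,80,1],[0,0,-0.006,26,-13.3,120,1],[0,0,-0.006,26,-13.3,150,1],[0,0,-0.006,26,-13.3,175,1],[0,0,-0.006,26,-13.3,195,1],[0,0,-0.006,26,-13.3,208,1],[0,0,-0.006,26,-13.3,215,1],[0,0,-0.006,26,-13.3,215,1],[0,0,-0.006,26,-13.3,215,1]]
  ]
}}

```text
t: 4.05
tcp_pos: [0.4726, -0.2757, 0.0254]
ee_rot: [[-0.976, 0.219, 0.001], [0.219, 0.976, -0.0], [-0.001, -0.0, -1.0]]
wrist_force: [-0.3, 0.2, -0.8]
finger_gap: 1.002
```

Call:
{"fn": "play_rows", "kwargs": {
  "series": [
    [[0,0,0,0,0,0,0.4],[0,0,0,0,0,0,0.4],[0,0,0,0,0,0,0.4],[0,0,0,0,0,0,0.4],[0,0,0,0,0,0,0.4],[0,0,0,0,0,0,0.4],[0,0,0,0,0,0,0.4],[0,0,0,0,0,0,0.4]]
  ],
  "squeeze": 25
}}

```text
t: 4.85
tcp_pos: [0.4721, -0.2755, 0.0247]
ee_rot: [[-0.976, 0.219, 0.0], [0.219, 0.976, 0.0], [-0.0, 0.0, -1.0]]
wrist_force: [0.1, 0.1, 1.0]
finger_gap: 0.509
```

```bash
python3 - <<'E'
from h import *
rel([.425,.057,.165],177.8,[.4726,-.2757,.0247])
P=cloud('top0');m=np.zeros((400,640),bool);m[255:300,265:312]=1;m&=(P[...,2]>.022)&(P[...,2]<.045);Q=P[m];print('dish',Q.min(0),Q.max(0),cv2.minEnclosingCircle((Q[:,:2]*1000).astype(np.float32)))
P=cloud('w0');m=np.zeros((400,640),bool);m[65:145,240:325]=1;m&=(P[...,2]>.022)&(P[...,2]<.045);Q=P[m];print('dish',cv2.minEnclosingCircle((Q[:,:2]*1000).astype(np.float32)))
E
```

```text
turn [ 0.0002  0.     -0.1823] shift mm [ 119.2762  314.2338 -140.2477]
dish [0.3294 0.0593 0.022 ] [0.4098 0.1408 0.0392] ((369.2978515625, 100.51264953613281), 41.36136245727539)
dish ((370.1231384277344, 101.51974487304688), 41.476715087890625)
```

Call:
{"fn": "play_rows", "kwargs": {
  "series": [
    [[0,0,0,0,0,-10,0.3],[0,0,0,0,0,-40,0.3],[0,0,0,0,0,-75,0.3],[0,0,-0.03,15,40,-105,0.3],[0,0,-0.06,32,85,-130,0.3],[0,0,-0.09,50,130,-140,0.3],[0,0,-0.12,68,178,-140,0.3],[0,0,-0.15,85,225,-140,0.3],[0,0,-0.182,103,270,-140,0.3],[0,0,-0.182,119,300,-140,0.3]]
  ]
}}

```text
t: 5.85
tcp_pos: [0.4216, 0.0462, 0.1653]
ee_rot: [[-0.999, 0.036, 0.002], [0.036, 0.999, 0.001], [-0.002, 0.002, -1.0]]
wrist_force: [1.3, 0.2, -1.6]
finger_gap: 0.509
```

Call:
{"fn": "play_rows", "kwargs": {
  "series": [
    [[0,0,0,0,8,0,0.3],[0,0,0,0,14,0,0.3],[0,0,0,0,14,0,0.3],[0,0,0,0,14,0,0.3],[0,0,0,0,14,0,0.3],[0,0,0,0,14,0,0.3]]
  ]
}}

```text
t: 6.45
tcp_pos: [0.4223, 0.0559, 0.1647]
ee_rot: [[-0.999, 0.041, -0.0], [0.041, 0.999, -0.0], [0.0, -0.0, -1.0]]
wrist_force: [0.0, -0.1, -0.4]
finger_gap: 0.509
```

```bash
python3 - <<'E'
from h import *
snap('wrist','w2');s=readout.read_state();print(s['tcp_pos'],s['t'],s['ee_rot'],s['joint_vel'])
E
```

```text
[0.4223 0.0562 0.1647] 6.5 [[-0.9992  0.0407 -0.0001]
 [ 0.0407  0.9992 -0.0003]
 [ 0.0001 -0.0003 -1.    ]] [-0.0061 -0.0004 -0.0034  0.0012  0.0007 -0.0012 -0.0004]
```

View pics/w2.png

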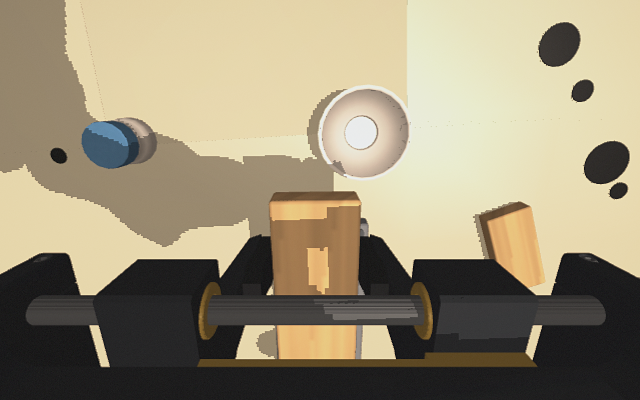

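The wrist view shows the tablet level in the jaws, with its rear edge at about (270–361,195), and it hides the press. So I'll fit the press from the w1 and top clouds, and the tablet in hand from this one.

```bash
python3 - <<'E'
from h import *
P=cloud('w2')
m=np.zeros((400,640),bool);m[180:358,255:375]=1
Z=P[...,2];q=m&(Z>.13)&(Z<.175);q[230:356,:270]=0;q[230:,362:]=0;q[285:360]=0
Q=P[q];print('tab z',np.percentile(Q[:,2],[5,25,50,75,95]),'extent',np.percentile(Q,[.5,99.5],axis=0))
# top face plane
T=Q[abs(Q[:,2]-np.median(Q[:,2]))<.004]
A=np.c_[T[:,:2],np.ones(len(T))];print('plane',np.linalg.lstsq(A,T[:,2],rcond=None)[0])
for x in np.arange(T[:,0].min()+.003,T[:,0].max(),.008):
    t=T[abs(T[:,0]-x)<.002]; print(round(x,4),np.percentile(t[:,1],[1,99]),np.percentile(t[:,1],[1,99]).mean())
# press from w1 : edges
for fn,v0,v1,u0,u1 in (('w1',60,250,525,640),('top0',195,255,270,335)):
    P=cloud(fn);m=np.zeros((400,640),bool);m[v0:v1,u0:u1]=1;m&=(P[...,2]>.014)&(P[...,2]<.024)
    Q=P[m][:,:2];Q=Q[(Q[:,0]<.545)&(Q[:,0]>.46)];L=[]
    for x in np.arange(.464,.541,.004):
        q=Q[abs(Q[:,0]-x)<.003]
        if len(q)>5:L.append((x,q[:,1].min(),q[:,1].max()))
    L=np.array(L)
    for k in (1,2):
        f=np.polyfit(L[:,0],L[:,k],1);print(fn,'edge',k,np.degrees(np.arctan(f[0])),'y at .5',np.polyval(f,.5))
# knob in top, rails in w1
E
python3 - <<'E'
from h import *
snap('side','s1');snap('top','t1')
im=cv2.imread('pics/t1.png');cv2.imwrite('pics/t1c.png',cv2.resize(im[150:300,240:380],None,fx=4,fy=4,interpolation=cv2.INTER_CUBIC))
E
```

```text
tab z [0.1509 0.1575 0.158  0.1584 0.1591] extent [[0.3874 0.0334 0.1431]
 [0.4344 0.0788 0.1625]]
plane [ 0.008  -0.0015  0.1548]
0.3899 [0.0351 0.0783] 0.05669655325825278
0.3979 [0.0348 0.0784] 0.05656416667387315
0.4059 [0.0346 0.0782] 0.05641335317840232
0.4139 [0.0338 0.079 ] 0.0563555102705935
0.4219 [0.0335 0.0784] 0.055986425798531574
0.4299 [0.0333 0.0782] 0.05574094013805811
w1 edge 1 -2.0265127139404364 y at .5 0.005886785715562334
w1 edge 2 -3.2699485844128984 y at .5 0.10616799535325623
top0 edge 1 -1.5570938993547607 y at .5 0.006955630877987463
top0 edge 2 -0.6738152421489667 y at .5 0.10418111567816472
```

View pics/s1.png

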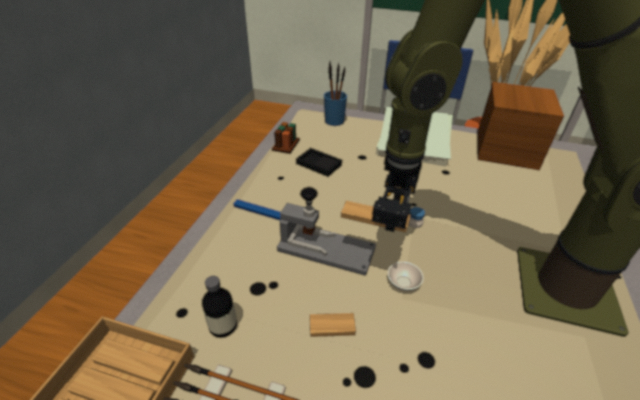

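View pics/t1c.png

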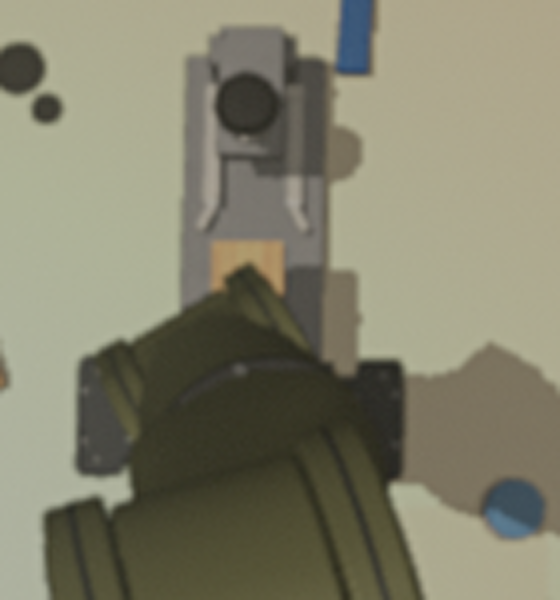

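```bash
python3 - <<'E'
from h import *
rel([.457,.0575,.055],177.7)
E
```

```text
turn [-0.0001 -0.0001  0.0003] shift mm [-34.6657   2.2937 109.68  ]
```

Call:
{"fn": "play_rows", "kwargs": {
  "series": [
    [[0,0,0,-17,1,0,0.3],[0,0,0,-35,2.3,10,0.3],[0,0,0,-35,2.3,40,0.3],[0,0,0,-35,2.3,70,0.3],[0,0,0,-35,2.3,90,0.3],[0,0,0,-35,2.3,105,0.3],[0,0,0,-35,2.3,105,0.3],[0,0,0,-35,2.3,105,0.3]]
  ]
}}

```text
t: 7.4
tcp_pos: [0.4573, 0.058, 0.0598]
ee_rot: [[-0.999, 0.039, -0.0], [0.039, 0.999, -0.0], [0.0, -0.0, -1.0]]
wrist_force: [-0.1, -0.3, -1.2]
finger_gap: 0.506
```

```bash
python3 - <<'E'
from h import *
snap('side','s2');snap('top','t2');snap('wrist','w3');s=readout.read_state();print(s['tcp_pos'],s['t'])
a=cv2.imread('pics/t2.png')[150:260,250:360];b=cv2.imread('pics/s2.png')[180:290,250:400]
cv2.imwrite('pics/c2.png',np.hstack([cv2.resize(x,None,fx=k,fy=k,interpolation=cv2.INTER_CUBIC)[:330] for x,k in ((a,3),(b,3))]))
rel([.457,.0575,.0457],177.7)
E
```

```text
[0.4578 0.0581 0.0606] 7.55
turn [0.0006 0.0015 0.0012] shift mm [ 0.812  -0.6468 14.8685]
```

View pics/c2.png

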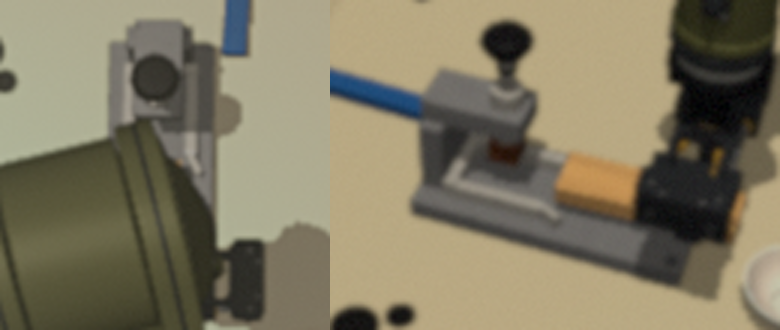

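View pics/w3.png

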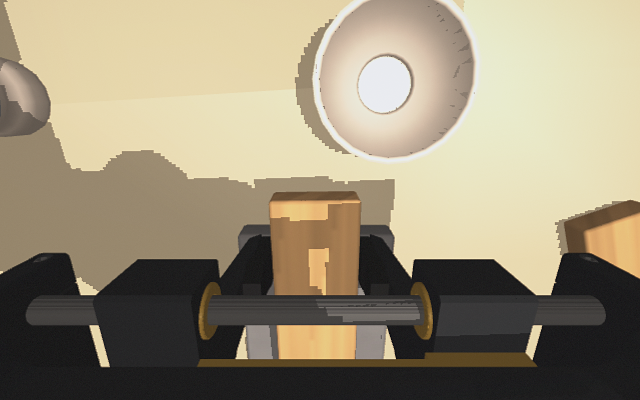

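The tablet is centred over the bed (bed edges at 240 and 393, tablet edges at 270 and 361 in the wrist view). Its tip is between the flares, so I'll lower it.

Call:
{"fn": "play_rows", "kwargs": {
  "series": [
    [[0,0,0,0,-0.6,4,0.3],[0,0,0,0,-0.6,8,0.3],[0,0,0,0,-0.6,11,0.3],[0,0,0,0,-0.6,13,0.3],[0,0,0,0,-0.6,14,0.3],[0,0,0,0,-0.6,15,0.3],[0,0,0,0,-0.6,15,0.3]]
  ]
}}

```text
t: 8.25
tcp_pos: [0.4572, 0.0575, 0.0448]
ee_rot: [[-0.999, 0.039, 0.0], [0.039, 0.999, 0.0], [-0.0, 0.0, -1.0]]
wrist_force: [0.2, 0.8, 0.0]
finger_gap: 0.505
```

Call:
{"fn": "play_rows", "kwargs": {
  "series": [
    [[0,0,0,-4,0,0,0.3],[0,0,0,-8,0,0,0.3],[0,0,0,-12,0,0,0.3],[0,0,0,-16,0,0,0.3],[0,0,0,-20,0,0,0.3],[0,0,0,-25,0,0,0.3],[0,0,0,-30,0,0,0.3]]
  ]
}}

```text
t: 8.95
tcp_pos: [0.4876, 0.0563, 0.0447]
ee_rot: [[-0.999, 0.039, -0.0], [0.039, 0.999, 0.0], [0.0, 0.0, -1.0]]
wrist_force: [-0.8, -0.5, -0.4]
finger_gap: 0.504
```

Low side force, so it has entered cleanly. Continuing.

Call:
{"fn": "play_rows", "kwargs": {
  "series": [
    [[0,0,0,-6,0,0,0.3],[0,0,0,-12,0,0,0.3],[0,0,0,-18,0,0,0.3],[0,0,0,-24,0,0,0.3],[0,0,0,-30,0,0,0.3],[0,0,0,-36,0,0,0.3],[0,0,0,-42,0,0,0.3],[0,0,0,-46,0,0,0.3]]
  ]
}}

```text
t: 9.75
tcp_pos: [0.534, 0.0545, 0.0447]
ee_rot: [[-0.999, 0.039, 0.001], [0.039, 0.999, 0.0], [-0.001, 0.0, -1.0]]
wrist_force: [-3.2, 0.3, 3.1]
finger_gap: 0.505
```

Call:
{"fn": "play_rows", "kwargs": {
  "series": [
    [[0,0,0,-1,0,0,0.3],[0,0,0,-2,0,0,0.3],[0,0,0,-3,0,0,0.3],[0,0,0,-4,0,0,0.3]]
  ]
}}

```text
t: 10.15
tcp_pos: [0.5366, 0.0544, 0.0447]
ee_rot: [[-0.999, 0.038, -0.001], [0.038, 0.999, -0.0], [0.001, -0.0, -1.0]]
wrist_force: [-2.3, -0.1, 3.0]
finger_gap: 0.509
```

Call:
{"fn": "play_rows", "kwargs": {
  "series": [
    [[0,0,0,-1,0,0,0.3],[0,0,0,-2,0,0,0.3],[0,0,0,-3,0,0,0.3],[0,0,0,-4,0,0,0.3]]
  ]
}}

```text
t: 10.55
tcp_pos: [0.5409, 0.0543, 0.0447]
ee_rot: [[-0.999, 0.039, -0.001], [0.039, 0.999, -0.0], [0.001, -0.0, -1.0]]
wrist_force: [-6.0, -0.6, 6.3]
finger_gap: 0.506
```

Call:
{"fn": "play_rows", "kwargs": {
  "series": [
    [[0,0,0,-1,0,0,0.3],[0,0,0,-2,0,0,0.3],[0,0,0,-2,0,0,0.3]]
  ]
}}

```text
t: 10.85
tcp_pos: [0.541, 0.0542, 0.0447]
ee_rot: [[-0.999, 0.038, -0.004], [0.038, 0.999, -0.0], [0.004, -0.001, -1.0]]
wrist_force: [-6.9, 1.7, 8.7]
finger_gap: 0.512
```

```bash
python3 - <<'E'
from h import *
snap('side','s3');snap('wrist','w4');s=readout.read_state();print(s['tcp_pos'],s['t'],s['wrist_force'])
P=cloud('w4');m=np.zeros((400,640),bool);m[180:285,255:375]=1
Q=P[m&(abs(P[...,2]-.038)<.004)];print(np.percentile(Q,[.3,50,99.7],axis=0))
b=cv2.imread('pics/s3.png')[180:290,250:400]
cv2.imwrite('pics/c3.png',cv2.resize(b,None,fx=5,fy=5,interpolation=cv2.INTER_CUBIC))
E
```

```text
[0.541  0.0543 0.0447] 10.95 [-6.9937  1.0013  8.1106]
[[0.5061 0.025  0.0343]
 [0.5287 0.0547 0.038 ]
 [0.5533 0.0831 0.0416]]
```

View pics/c3.png

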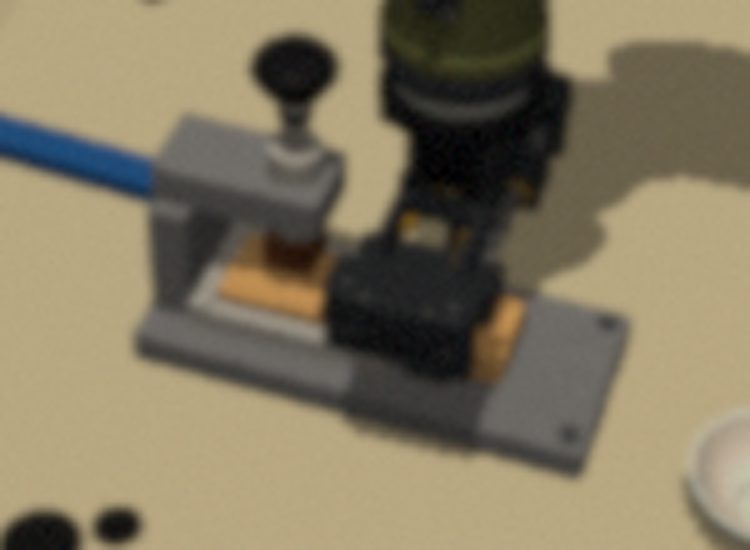

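View pics/w4.png

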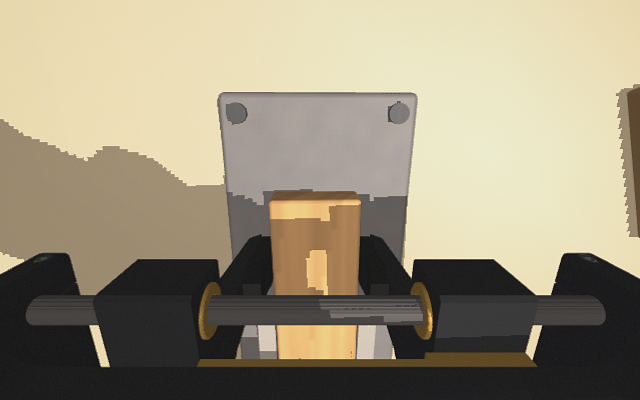

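The tablet is under the seal between the rails and the force is holding at the stop. When home, its rear edge should sit 50 mm from the bed's front edge, so I'll measure that in this same picture.

```bash
python3 - <<'E'
from h import *
P=cloud('w4');Z=P[...,2]
m=np.zeros((400,640),bool);m[85:230,205:430]=1
B=P[m&(abs(Z-.02)<.003)]
a=np.radians(-2.3);d=np.array([np.cos(a),np.sin(a)]);n=np.array([-d[1],d[0]])
m=np.zeros((400,640),bool);m[185:232,262:370]=1
T=P[m&(abs(Z-.038)<.003)]
def edge(Q,nm):
    s=Q[:,:2]@d;w=Q[:,:2]@n
    f=[];
    for c in np.linspace(np.percentile(w,10),np.percentile(w,90),9):
        k=abs(w-c)<.003; f.append((c,s[k].min()))
    f=np.array(f);print(nm,'front s',np.median(f[:,1]),f[:,1].std(),'slope',np.polyfit(f[:,0],f[:,1],1)[0])
    g=[]
    for c in np.linspace(s.min()+.004,s.max()-.004,8):
        k=abs(s-c)<.002; g.append((c,w[k].min(),w[k].max()))
    g=np.array(g);print(np.c_[g,(g[:,1]+g[:,2])/2]*1000)
    return np.median(f[:,1])
b=edge(B[(B[:,0]<.505)],'bed');t=edge(T,'tab');print('gap mm',(t-b)*1000)
E
```

```text
bed front s 0.4543201159262615 7.334181106432416e-05 slope -0.0029292826358306365
[[458.2061  26.8026 126.1073  76.455 ]
 [464.2147  26.7295 126.5887  76.6591]
 [470.2233  27.0445 126.5627  76.8036]
 [476.2319  26.7502 126.2188  76.4845]
 [482.2405  27.0559 126.2818  76.6688]
 [488.2491  27.1393 126.5124  76.8258]
 [494.2577  26.8744 126.6167  76.7455]
 [500.2663  26.9132 126.4472  76.6802]]
tab front s 0.5035692021902607 0.00022027210162579424 slope -0.018405659977122353
[[507.3496  53.224   97.4985  75.3612]
 [508.6872  53.0229  97.6388  75.3308]
 [510.0248  53.0229  97.648   75.3355]
 [511.3623  53.0229  97.799   75.411 ]
 [512.6999  53.5241  98.0062  75.7652]
 [514.0375  53.4448  98.0062  75.7255]
 [515.375   53.4366  98.0764  75.7565]
 [516.7126  53.2182  98.236   75.7271]]
gap mm 49.24908626399921
```

Call:
{"fn": "play_rows", "kwargs": {
  "series": [
    [[0,0,0,1,0,0,0.7],[0,0,0,1,0,0,0.7],[0,0,0,1,0,0,0.7],[0,0,0,1,0,0,0.7],[0,0,0,1,0,0,0.7]]
  ]
}}

```text
t: 11.45
tcp_pos: [0.5426, 0.0541, 0.0447]
ee_rot: [[-0.999, 0.039, 0.001], [0.039, 0.999, 0.0], [-0.001, 0.0, -1.0]]
wrist_force: [-0.4, 0.2, 0.3]
finger_gap: 0.702
```

Call:
{"fn": "play_rows", "kwargs": {
  "series": [
    [[0,0,0,1,0,-5,0.7],[0,0,0,1,0,-20,0.7],[0,0,0,1,0,-50,0.5],[0,0,0,1,0,-85,0.3],[0,0,0,1,0,-120,0],[0,0,0,1,0,-155,0],[0,0,0,1,0,-185,0],[0,0,0,1,0,-195,0],[0,0,0,1,0,-195,0],[0,0,0,1,0,-195,0]]
  ]
}}

```text
t: 12.45
tcp_pos: [0.5404, 0.0539, 0.2386]
ee_rot: [[-0.999, 0.039, -0.002], [0.039, 0.999, -0.0], [0.002, -0.0, -1.0]]
wrist_force: [0.7, 0.2, -0.9]
finger_gap: 0.007
```

```bash
python3 - <<'E'
from h import *
s=readout.read_state();print(s['tcp_pos'],s['t'],s['wrist_force'],s['finger_gap'])
snap('side','s4');snap('wrist','w5');snap('top','t5')
rel([.6205,.0512,.23],177.7)
P=cloud('w5');Z=P[...,2]
m=np.zeros((400,640),bool);m[0:285,150:500]=1
B=P[m&(abs(Z-.02)<.003)];T=P[m&(abs(Z-.038)<.003)]
a=np.radians(-2.3);d=np.array([np.cos(a),np.sin(a)]);n=np.array([-d[1],d[0]])
for Q,k in((B,'bed'),(T,'tab')):print(k,len(Q),np.percentile(Q[:,:2]@d,[.5,99.5]),np.percentile(Q[:,:2]@n,[.5,99.5]))
b=cv2.imread('pics/s4.png')[180:290,250:400]
cv2.imwrite('pics/c4.png',cv2.resize(b,None,fx=5,fy=5,interpolation=cv2.INTER_CUBIC))
E
```

```text
[0.5404 0.0539 0.2386] 12.45 [ 0.6903  0.1717 -0.8734] 0.007469283593195901
turn [-0.0005 -0.003   0.0015] shift mm [-80.2421   0.2515   7.9037]
bed 9765 [0.3571 0.6439] [-0.0926  0.2941]
tab 3402 [0.3708 0.6096] [-0.0886  0.0986]
```

View pics/c4.png

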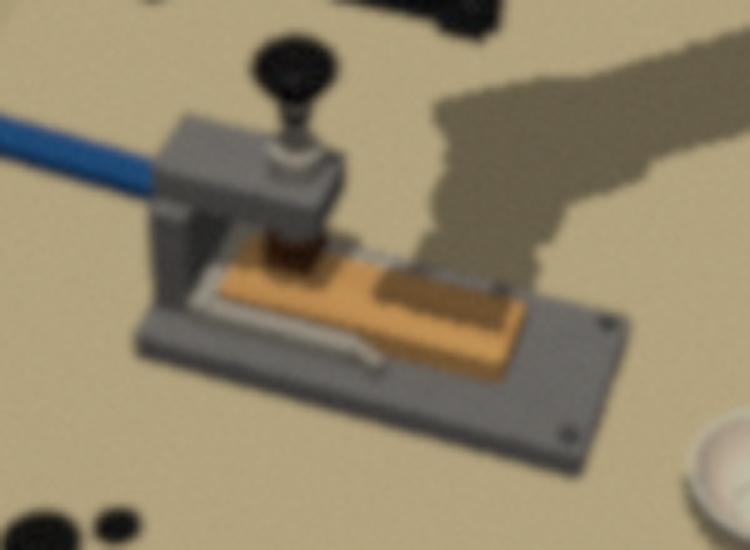

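View pics/w5.png

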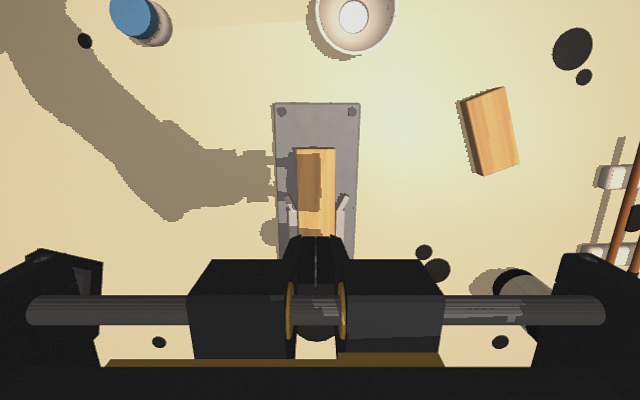

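The tablet lies flat between the rails, home and parallel to the bed (rear edge at (296–335,148) in the wrist view), with the knob still up. I'll check the gap from this picture, then move over the knob.

```bash
python3 - <<'E'
from h import *
P=cloud('w5');Z=P[...,2]
a=np.radians(-2.3);d=np.array([np.cos(a),np.sin(a)]);n=np.array([-d[1],d[0]])
def q(v0,v1,u0,u1,z):
    m=np.zeros((400,640),bool);m[v0:v1,u0:u1]=1;return P[m&(abs(Z-z)<.004)][:,:2]
B=q(95,145,265,370,.02);T=q(140,225,290,342,.038)
print(np.percentile(B@d,.5),np.percentile(T@d,.5),np.percentile(B@n,[.5,99.5]).mean(),np.percentile(T@n,[.5,99.5]))
for v in range(152,230,12):
    t=q(v,v+6,290,342,.038)@n;print(t.min(),t.max(),(t.min()+t.max())/2)
P=cloud('t5');m=np.zeros((400,640),bool);m[160:195,285:320]=1;Q=P[m&(P[...,2]>.17)&(P[...,2]<.19)];print('knob',len(Q),Q.mean(0))
E
```

```text
0.45493548256682054 0.5037320370626558 0.07696146610503235 [0.0539 0.0987]
0.053393359441504515 0.09769673360342024 0.07554504652246238
0.05438329932011928 0.09807670723770878 0.07623000327891404
0.05407756009332915 0.09834076858512547 0.07620916433922731
0.05382022258033715 0.09869539532613913 0.07625780895323814
0.054858567643183795 0.0991260633903052 0.0769923155167445
0.05466281183614059 0.09816759033763 0.07641520108688529
0.0557101778715584 0.09846862164936046 0.07708939976045943
knob 0 [nan nan nan]<stdin>:10: RuntimeWarning: Mean of empty slice.
  ret = um.true_divide(
```

Call:
{"fn": "play_rows", "kwargs": {
  "series": [
    [[0,0,0,-20,0,2,0],[0,0,0,-40,0,4,0],[0,0,0,-60,0,6,0],[0,0,0,-75,0,10,0],[0,0,0,-81,0,15,0],[0,0,0,-81,0,20,0],[0,0,0,-81,0,25,0],[0,0,0,-81,0,25,0]]
  ],
  "squeeze": 20
}}

```text
t: 13.4
tcp_pos: [0.6207, 0.051, 0.2136]
ee_rot: [[-0.999, 0.038, -0.003], [0.038, 0.999, -0.0], [0.003, -0.001, -1.0]]
wrist_force: [-0.7, 0.0, 0.3]
finger_gap: 0.007
```

Call:
{"fn": "play_rows", "kwargs": {
  "series": [
    [[0,0,0,0,0,4,0],[0,0,0,0,0,8,0],[0,0,0,0,0,12,0],[0,0,0,0,0,16,0],[0,0,0,0,0,18,0],[0,0,0,0,0,18,0]]
  ]
}}

```text
t: 14.0
tcp_pos: [0.6221, 0.0511, 0.1967]
ee_rot: [[-0.999, 0.039, -0.0], [0.039, 0.999, 0.0], [0.0, 0.0, -1.0]]
wrist_force: [-1.1, 0.2, 2.6]
finger_gap: 0.005
```

```bash
python3 - <<'E'
from h import *
s=readout.read_state();print(s['tcp_pos'],s['t'],s['wrist_force'])
snap('side','s5')
b=cv2.imread('pics/s5.png')[150:290,250:400]
cv2.imwrite('pics/c5.png',cv2.resize(b,None,fx=4,fy=4,interpolation=cv2.INTER_CUBIC))
E
```

```text
[0.6221 0.0511 0.1967] 14.0 [-1.086   0.224   2.5685]
```

View pics/c5.png

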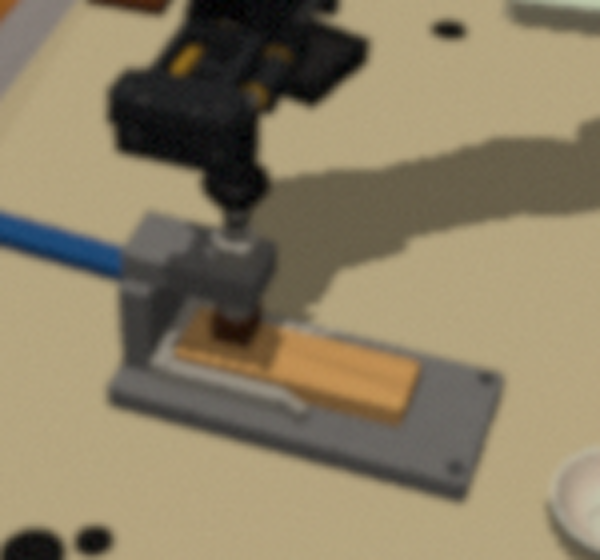

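The fingertips sit centred on the knob and the force matches the first part of the travel. Pressing on.

Call:
{"fn": "play_rows", "kwargs": {
  "series": [
    [[0,0,0,0,0,2,0],[0,0,0,0,0,4,0],[0,0,0,0,0,6,0],[0,0,0,0,0,8,0],[0,0,0,0,0,10,0],[0,0,0,0,0,12,0],[0,0,0,0,0,14,0],[0,0,0,0,0,15,0],[0,0,0,0,0,15,0],[0,0,0,0,0,15,0]]
  ]
}}

```text
t: 15.05
tcp_pos: [0.6221, 0.0511, 0.1828]
ee_rot: [[-0.999, 0.039, 0.0], [0.039, 0.999, -0.0], [-0.0, -0.0, -1.0]]
wrist_force: [-4.5, -0.5, 11.9]
finger_gap: 0.007
```

```bash
python3 - <<'E'
from h import *
s=readout.read_state();print(s['tcp_pos'],s['t'],s['wrist_force'],s['finger_gap'])
snap('side','s6');print(readout.read_state()['wrist_force'])
b=cv2.imread('pics/s6.png')[180:280,270:370]
cv2.imwrite('pics/c6.png',cv2.resize(b,None,fx=6,fy=6,interpolation=cv2.INTER_CUBIC))
E
```

```text
[0.6221 0.0511 0.1828] 15.05 [-4.5058 -0.516  11.8546] 0.0067950016001409
[-4.2176  0.0151 11.996 ]
```

View pics/c6.png

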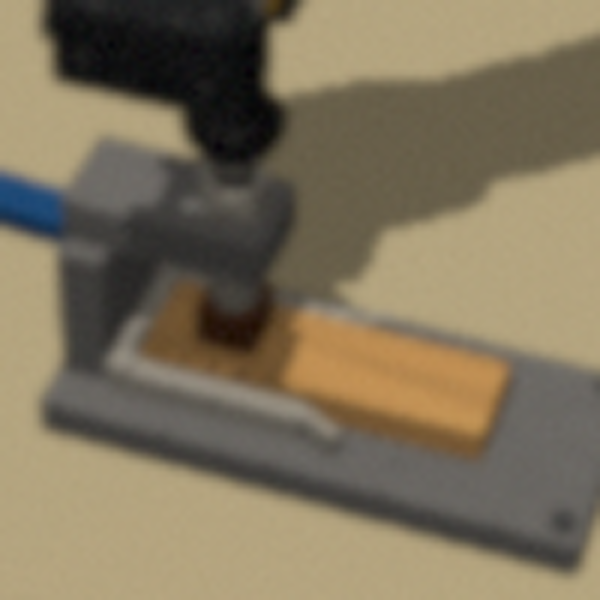

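Force and height agree on about 19.2 mm of travel. Adding about 1.8 mm.

Call:
{"fn": "play_rows", "kwargs": {
  "series": [
    [[0,0,0,0,0,1,0],[0,0,0,0,0,1.9,0],[0,0,0,0,0,1.9,0],[0,0,0,0,0,1.9,0],[0,0,0,0,0,1.9,0],[0,0,0,0,0,1.9,0],[0,0,0,0,0,1.9,0],[0,0,0,0,0,1.9,0],[0,0,0,0,0,1.9,0],[0,0,0,0,0,1.9,0]]
  ]
}}

```text
t: 16.1
tcp_pos: [0.6221, 0.0511, 0.1811]
ee_rot: [[-0.999, 0.039, 0.001], [0.039, 0.999, -0.0], [-0.001, -0.0, -1.0]]
wrist_force: [-4.8, -0.9, 12.5]
finger_gap: 0.004
```

```bash
python3 - <<'E'
from h import *
s=readout.read_state();print(s['tcp_pos'],s['t'],s['wrist_force'],s['finger_gap'])
snap('side','s7');P=cloud('s7')
im=cv2.imread('pics/s7.png');cv2.imwrite('pics/c7.png',cv2.resize(im[150:290,250:400],None,fx=5,fy=4,interpolation=cv2.INTER_CUBIC))
E
```

```text
[0.6221 0.0511 0.1811] 16.1 [-4.7984 -0.9145 12.4848] 0.00420468287165482
```

View pics/c7.png

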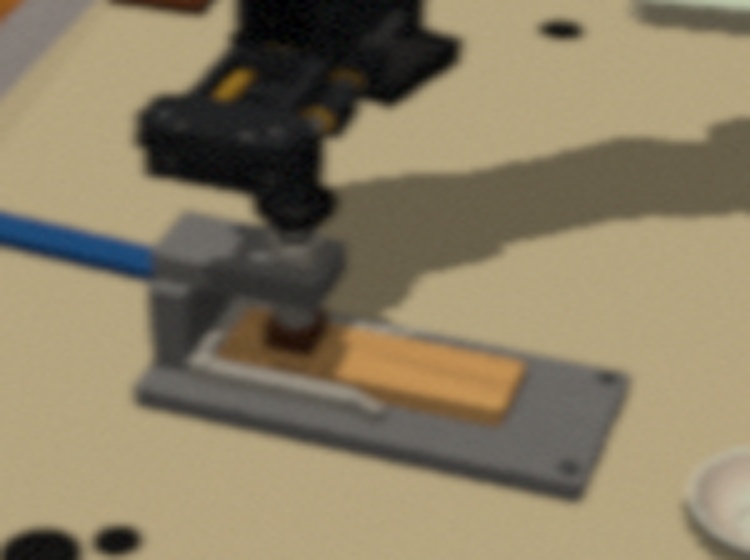

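The picture shows the seal on the tablet, the knob held down, and the tablet still home with its rear edge where it was. Travel is about 20.9 mm at 12.5–13 N, so I'm handing in.

```bash
python3 - <<'E'
from h import *
s=readout.read_state();print(s['tcp_pos'],s['wrist_force'],abs(s['joint_vel']).max())
r.finish_job()
E
```

```text
[0.6221 0.0511 0.1811] [-5.5604 -0.8855 12.9298] 0.0014355849342352885
the job is handed in; nothing more can be done
```

I slid the long tablet between the rails to the end stop, pressed the knob down with closed fingers, and handed the job in at about 16 s while still holding it.

**Tablet home:** a steady 7 N showed when it met the stop. After I let go, its rear edge was 49 mm from the bed's front edge, against 50 mm expected. It was within about 1 mm of the centre line and lay flat.

**Knob:** from the fingertip height, travel was about 20.9 mm (target 21). The push was 12.5–13 N and the arm was still. That force matches the given spring figures with the seal on the tablet.

**Other things:** I saw nothing else on the table disturbed in the pictures, though I didn't measure the positions again.

**Less certain:**
- The black ring was too small in the side picture to read directly, so ring-level rests on height and force.
- There was also a 4–5.5 N sideways push on the knob, but nothing moved under it.

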